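# Dispense one sauce pot and slide it to the order square

### The arm

A 6-joint arm with a two-finger parallel gripper is mounted at the origin on the work surface. World frame = base frame: x ahead of the robot, y to its left, z up, the work surface at z = 0. Lengths are in m, angles in rad, forces in N, time in s.
With the tool pointing down it reaches from about 0.3 to 0.875 m from the base axis. Payload 6.4 kg.
Tool frame: the origin (TCP) lies at the very end of the fingers, on their centre line; the grasp point (between the pads) lies 19 mm behind it; z points along the fingers, y is the line along which they close (so a half turn about z gives the same grasp; the last joint's range is limited). The gripper opens to 88 mm and grips with 3 to 60 N. Pads are 18 mm wide; open, the fingers measure 123 mm over their backs; the gripper's body (75 mm by 187 mm) begins 45 mm behind the grasp point.
Start: joints at [-1.34, 0.181, 1.607, -0, 1.354, -0.206], TCP at [0.243, -0.521, 0.239] pointing down, gripper open.
Joint ranges: [-2.99, 2.99], [-0.89, 2.07], [0.3, 2.58], [-1.14, 4.28], [0, 2.63], [-3.12, 3.12]. Speed limits (rad/s): [2.57, 2.57, 3.01, 3.14, 3.14, 3.14].

### API

Orientations are given as a rotation vector (axis times angle).
In Python, from bench import arm gives the robot as it stands.
- The arm moves only by the tool jog_arm, never from a script. Its argument "increments" is one flat list of numbers, 5 for each row, row after row: the closure, from 0 (fully open) to 1 (shut), then the shift along the tool's x, y, z in m, then the turn about the tool's z in degrees. A call has 1 to 12 rows; each row shifts and turns the commanded pose from where the row before left it, along the tool's axes as they then stand; what a row does not reach is not made up. A row lasts 1/8 s, in which the tool goes at most 62.5 mm and 10.7 degrees, less where a joint would pass 70% of its speed; a pose out of reach is approached as far as the arm can. A call is refused whole if a number of a shift passes 0.0625 or a number of a turn 10.7, either way. A call with a gripper value outside its range is refused whole. The fingers move at their own pace and stop on an object; the grip force is fixed at half the most. Time passes only in rows, so rows that do not move let the fingers close. It gives the time, the measured TCP pose, the force, the opening and the grip force at its end, in the units of the state.
- arm.get_obs(): the state, without advancing time (a new reading comes with each control period).
- arm.camera(name): name is "side" or "top"; returns a dict with "pixels" (384x512x3 uint8, red, green, blue), "fx", "fy", "cx", "cy" (pixels), "world_to_cam" (4x4, takes a point from world to camera coordinates). Camera axes: x right, y down, z forward; pixel columns grow to the right and rows downward; lengths in m; the calibration is good to about 2 mm. A picture is of the moment at which its call begins. There is no depth.
- arm.sign_off(): hands the job in; it is judged then, once.
The state is a dict: "time_s": time; "joints": joint angles; "qd": joint speeds; "tau": joint torques, N m; "eef_pos": TCP position; "ee_rot": TCP orientation; "ft_force": force on the tool from outside, world axes, zero at the start; "wrist_torque": the same for the moment, N m; "grip_width": finger opening in m; "grasp_force": force on a finger pad.
Only numpy, scipy, OpenCV 4.12 (cv2) and the standard library are available. Lean on these libraries where they do the work, as an engineer would, in place of code of your own. Each camera call takes 0.05 s, during which the arm holds its last target. There are 200 camera calls.

### The job

Press the yellow plunger of the sauce-pot dispenser all the way down once, so that a single pot comes out of the front, and let the plunger come back up. Then gently push that pot along the table with the fingers, upright and without gripping or lifting it, until it stands inside the green taped square, and leave it there. Only one pot may come out, and nothing else on the table should be disturbed.

Things in the scene. Friction and masses are not known exactly. Their poses are not given: they have to be found in the camera images.
- dispenser: Fixed sauce-pot dispenser, 168 mm long, 67 mm wide. Origin on the table under the axis of the pot magazine; x points out of the front mouth, the way a pot comes out; z up. The magazine (66 mm tall, open top, front window ending at x = 31.5 mm, 28 mm high slot under it) holds a column of three pots. Behind it, x = -31 to -137 mm, is the black housing, 90 mm tall, with the plunger on top
- outlet (a point): Point on the table 98 mm ahead of the dispenser's origin, where the centre of the pot comes to stand. As the plunger goes down a grey pusher comes forward two and a half times as far and drives the bottom pot out of the slot along the table; the pusher goes back in as the plunger rises, and the next pot drops down ready
- plunger (a joint): Plunger travel in m: 0 up, 0.040 fully down (pot fully out). A spring returns it when let go; it takes about 4 N to start and 10 N to hold fully down
- plunger_top (a point): Centre of the top face of the yellow round plunger cap, 38 mm across and 10 mm thick; it moves with the plunger. 55 mm behind the dispenser's origin, 150 mm above the table when up and 110 mm when fully down
- pot0: The bottom pot in the magazine, the one that comes out: a rigid sealed round sauce pot, red with a white lid, 52 mm across, 24 mm tall, about 45 g, smooth plastic, its lowest 8 mm tapering to 46 mm at the foot. Origin at the centre of its underside, z up
- pot1: The second pot, the same, on top of pot0 at the start; it must stay in the magazine
- pot2: The third pot, the same, on top of pot1 at the start; it must stay in the magazine
- green_square: Target: square of green tape stuck flat on the table (no thickness to speak of), 96 mm inside and 112 mm outside, beside the mouth of the dispenser on one side. Origin at its centre, x and y along its sides
- blue_square: The same in blue tape on the other side, another order's place, not the target. Origin at its centre
- soup_tub: Loose white tub with a black cap standing in the blue square, 68 mm across, 60 mm tall. Origin at the centre of its underside. Leave alone
- shaker: Loose glass shaker, 38 mm across, 75 mm tall, beside the dispenser's housing. Origin at the centre of its underside. Leave alone
- soy_bottle: Loose amber bottle, 60 mm across, 150 mm tall, on the left. Origin at the centre of its underside. Leave alone
- chili_jar: Loose red jar, 70 mm across, 100 mm tall, far side. Origin at the centre of its underside. Leave alone
- bowl: Loose steel bowl, 130 mm across, 55 mm tall, on the right. Origin at the centre of its underside. Leave alone
- cup: Loose white cup, 72 mm across, 85 mm tall, near left. Origin at the centre of its underside. Leave alone
- spoon: Loose spoon, 200 mm long, lying on the right. Leave alone
Things that resemble listed ones, but are neither listed nor needed, are in the scene too. Leave any blue or orange look-alike of the pot2 alone.

How it is judged:
By the outcome, as a careful person would: the job done as asked, in the order asked, and still so for the second after the job is handed in, with the robot touching nothing.
It also fails if it takes over 53 s, if anything falls off the work surface, if the arm or the gripper's body presses on something with over 40 N, if the wrist force passes 120 N, or if a joint passes its speed limit or range.

## Working session

There is one attempt and no reset: what is moved stays moved. The work goes in short steps, Python scripts to look and compute and a tool call to move; the robot and the scene stay as the last step left them, time stands still between calls to the robot, and variables do not carry over. Pictures are saved under pics/ and viewed, at most 10 in all, crops included, and the job is handed in when it is done.

Besides the shell and the picture viewer there is one more tool, called after "Emit:" as name(argument=value, ...) on one line, values as JSON. jog_arm: Moves the arm, as the interface text tells. Its arguments: {"type":"object","properties":{"increments":{"type":"array","items":{"type":"number"}}},"required":["increments"]}

```bash
mkdir -p pics; cat > h.py <<'E'
import numpy as np, cv2
from bench import arm
def ray(c,u,v):
    T=np.array(c["world_to_cam"]); R=T[:3,:3]; o=-R.T@T[:3,3]
    return o, R.T@np.array([(u-c["cx"])/c["fx"],(v-c["cy"])/c["fy"],1])
def onz(c,u,v,z):
    o,d=ray(c,u,v); return o+d*(z-o[2])/d[2]
def proj(c,p):
    T=np.array(c["world_to_cam"]); q=T[:3,:3]@np.array(p)+T[:3,3]
    return c["fx"]*q[0]/q[2]+c["cx"], c["fy"]*q[1]/q[2]+c["cy"]
def save(c,n,box=None,s=1):
    im=cv2.cvtColor(np.array(c["pixels"]),cv2.COLOR_RGB2BGR)
    if box: im=im[box[1]:box[3],box[0]:box[2]]
    cv2.imwrite("pics/"+n,cv2.resize(im,None,fx=s,fy=s,interpolation=cv2.INTER_CUBIC))
E
python3 - <<'E'
from h import *
t=arm.camera("top");s=arm.camera("side")
save(t,"t0.png",None,1.5);save(s,"s0.png",None,1.5)
import pickle;pickle.dump((t,s),open("c0.pkl","wb"))
for c in(t,s):print(ray(c,256,192)[0],ray(c,256,192)[1])
o=arm.get_obs();print(o["time_s"],o["eef_pos"],o["ee_rot"])
E
```

```text
[0.43929347 0.01842157 1.34117632] [ 0.10270949 -0.01990871 -0.99458519]
[0.30230696 0.65907536 0.87724057] [ 0.22620754 -0.65191852 -0.72389482]
0.1 [ 0.2431788  -0.52053872  0.2379178 ] [-3.06546679e+00 -6.80424284e-01  6.20695812e-05]
```

View pics/t0.png

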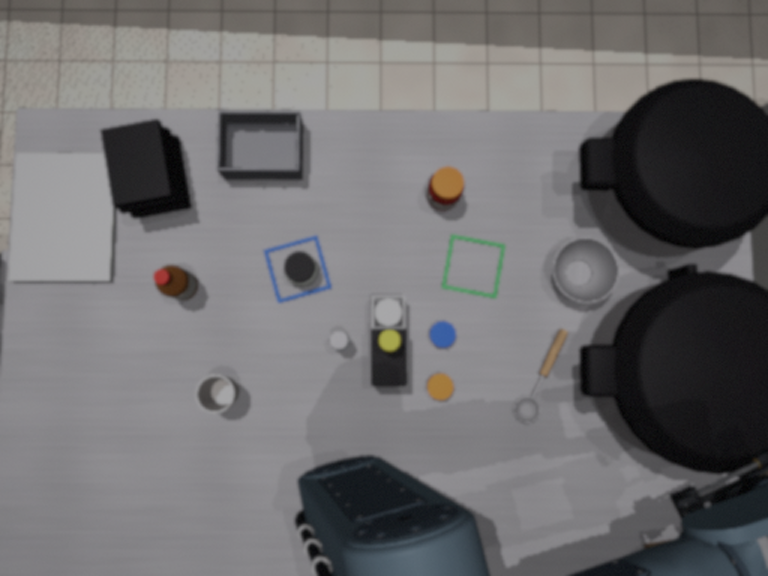

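View pics/s0.png

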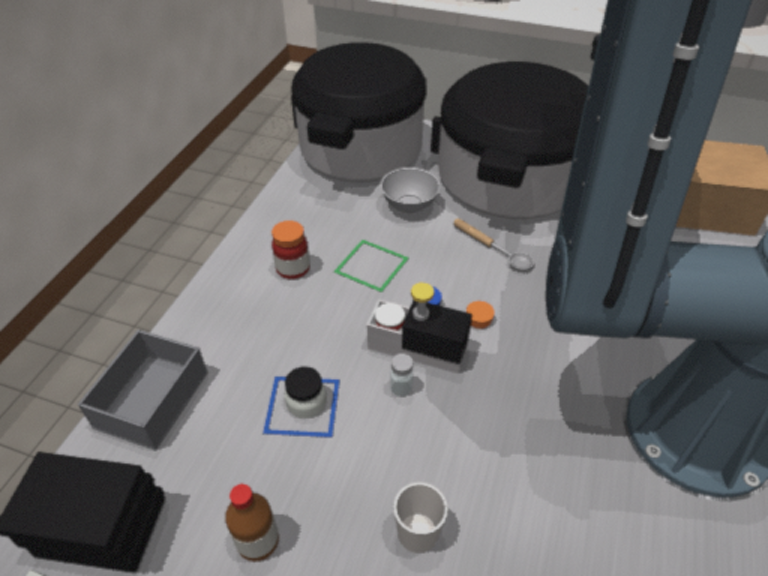

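The top view (1.5x) shows the dispenser with its mouth facing up (+x) and the yellow cap at (390,341). The white lid is at (388,312), the green square at (474,267), and the blue square with the tub at (297,268). The blue and orange pot look-alikes are at (443,334) and (440,387).

Candidates for the plunger: yellow cap (390,341), orange disc (440,387), orange jar cap (448,183), wooden handle (554,350). I choose the yellow cap, since it sits on the black housing.

```bash
python3 - <<'E'
from h import *
import pickle
t,s=pickle.load(open("c0.pkl","rb"))
def mask(c,lo,hi,big=True):
    h=cv2.cvtColor(np.array(c["pixels"]),cv2.COLOR_RGB2HSV)
    m=cv2.inRange(h,lo,hi); n,l,st,ce=cv2.connectedComponentsWithStats(m)
    k=sorted(range(1,n),key=lambda i:-st[i,4])[:3]
    return m,[(st[i].tolist(),ce[i].round(1).tolist()) for i in k],l,k
Y=((25,110,80),(35,255,255)); G=((50,90,50),(80,255,255))
P=[]
for c in(t,s):
    m,i,l,k=mask(c,*Y);print(i); P.append(i[0][1])
    m,i,l,k=mask(c,*G);print(i)
    pts=np.argwhere(l==k[0])[:,::-1].astype(np.float32)
    w=np.array([onz(c,u,v,0)[:2] for u,v in pts],np.float32)
    print("green",cv2.minAreaRect(w))
print("cap top",onz(t,*P[0],.15),"side",onz(s,*P[1],.147))
# triangulate
(o1,d1),(o2,d2)=ray(t,*P[0]),ray(s,*P[1])
a=np.linalg.lstsq(np.c_[d1,-d2],o2-o1,rcond=None)[0];print(o1+a[0]*d1,o2+a[1]*d2)
g=np.array(t["pixels"]).astype(int)
# black housing top at z=.09
roi=np.zeros(g.shape[:2],bool);roi[190:265,235:285]=1
m=((g.max(2)<45)&roi).astype(np.uint8)
n,l,st,ce=cv2.connectedComponentsWithStats(m);k=1+np.argmax(st[1:,4]);print(st[k])
pts=np.argwhere(l==k)[:,::-1]
print("housing",cv2.minAreaRect(np.array([onz(t,u,v,.09)[:2] for u,v in pts],np.float32)))
m=((g.min(2)>150)&roi|((g.min(2)>150)&(np.indices(m.shape)[0]>195)&(np.indices(m.shape)[0]<222)&(np.indices(m.shape)[1]>245)&(np.indices(m.shape)[1]<275))).astype(np.uint8)
n,l,st,ce=cv2.connectedComponentsWithStats(m);k=1+np.argmax(st[1:,4]);print(st[k],ce[k],"lid",onz(t,*ce[k],.072))
for nm,(u,v),z in(("tub",(299,266),.06),("shaker",(339,339),.075),("bluepot",(443,334),.024),("orange",(440,387),.024),("jar",(448,183),.1),("bowl",(585,272),.055)):print(nm,onz(t,u/1.5,v/1.5,z)[:2].round(3))
save(t,"t1.png",(225,150,345,270),5)
E
```

```text
[([252, 220, 16, 15, 189], [259.2, 226.7])]
[([299, 157, 37, 15, 58], [314.5, 161.8]), ([312, 191, 19, 7, 31], [323.4, 195.1]), ([331, 168, 4, 22, 24], [332.5, 178.5])]
green ((0.6704676747322083, -0.1904393434524536), (0.04109780490398407, 0.11171799898147583), 8.24853801727295)
[([274, 189, 15, 11, 129], [281.2, 193.9])]
[([223, 160, 49, 34, 168], [247.0, 177.1])]
green ((0.6236093044281006, -0.18537455797195435), (0.10887245088815689, 0.10896385461091995), 79.24006652832031)
cap top [ 0.47009783 -0.01410634  0.15      ] side [ 0.47070259 -0.01277313  0.147     ]
[ 0.47021145 -0.01422632  0.1456063 ] [ 0.47102032 -0.01404081  0.14562215]
[249 221  21  36 524]
housing ((0.43924757838249207, -0.015352455899119377), (0.096415676176548, 0.05562250316143036), 0.22700618207454681)
[250 199  17  18 232] [258.31465517 207.47844828] lid [ 0.52635006 -0.01364093  0.072     ]
tub [0.613 0.156]
shaker [0.474 0.077]
bluepot [ 0.486 -0.123]
orange [ 0.383 -0.117]
jar [ 0.767 -0.127]
bowl [ 0.605 -0.395]
```

View pics/t1.png

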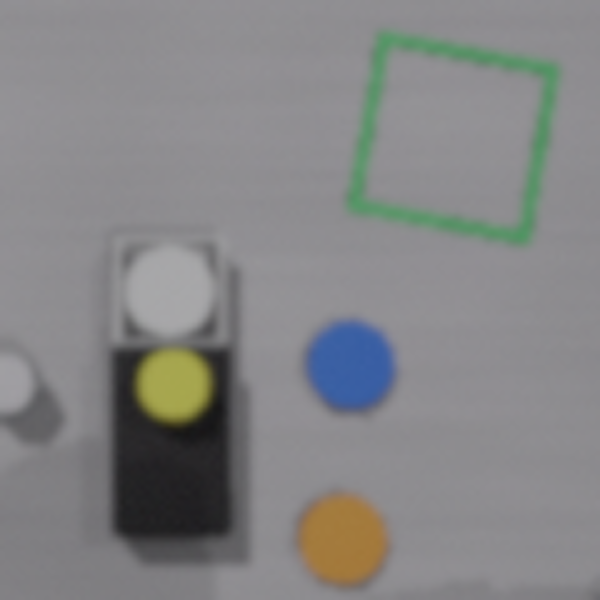

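Measured points, all consistent with the sizes given:

| Item | Position (m) |
|---|---|
| Plunger cap | (0.470, -0.014, 0.15) |
| Dispenser origin | (0.526, -0.014), yaw about 0 |
| Outlet | about (0.624, -0.013) |
| Green centre | about (0.623, -0.185) |

The crop confirms the yellow cap sits on the black housing. I'll move above it with the fingers closed.

Emit:
jog_arm(increments=[1,0.035,-0.03,0,0,1,0.035,-0.03,0,0,1,0.035,-0.03,0,0,1,0.035,-0.03,0,0,1,0.035,-0.03,0,0,1,0.035,-0.03,0,0,1,0.035,-0.03,0,0,1,0.035,-0.03,0,0,1,0.035,-0.03,0,0,1,0.035,-0.03,0,0,1,0.035,-0.03,0,0,1,0.035,-0.03,0,0])

```text
time_s: 1.6
eef_pos: [0.4718, -0.0156, 0.2385]
ee_rot: [-3.067, -0.681, 0.0]
ft_force: [-0.1, -0.8, -0.5]
grip_width: 0.0009
grasp_force: 0.0
```

Emit:
jog_arm(increments=[1,0,0,0,-9.3,1,0,0,0,-9.3,1,0,0,0,-9.3,1,0,0,0,-9.3,1,0,0,0,-9.3,1,0,0,0,-9.3,1,0,0,0,-9.2,1,0,0,0,0])

```text
time_s: 2.6
eef_pos: [0.4713, -0.0171, 0.2384]
ee_rot: [-2.222, -2.22, 0.001]
ft_force: [0.2, 0.0, -0.4]
grip_width: 0.0006
grasp_force: 0.0
```

Emit:
jog_arm(increments=[1,0.003,-0.001,0.03,0,1,0,0,0.03,0,1,0,0,0.014,0,1,0,0,0.01,0,1,0,0,0.008,0,1,0,0,0.008,0,1,0,0,0.008,0,1,0,0,0.008,0,1,0,0,0.006,0,1,0,0,0.004,0,1,0,0,0.003,0,1,0,0,0,0])

```text
time_s: 4.1
eef_pos: [0.4709, -0.0143, 0.1109]
ee_rot: [2.221, 2.221, 0.0]
ft_force: [-5.4, 1.3, 8.9]
grip_width: 0.0006
grasp_force: 4.1
```

Emit:
jog_arm(increments=[1,0,0,0.001,0,1,0,0,0.001,0,1,0,0,0,0])

```text
time_s: 4.47
eef_pos: [0.471, -0.0143, 0.1103]
ee_rot: [2.221, 2.221, -0.0]
ft_force: [-11.0, 1.4, 22.1]
grip_width: 0.0006
grasp_force: 10.9
```

The force jumped to 22 N, so the plunger is at its stop. I'll raise it and look.

Emit:
jog_arm(increments=[1,0,0,-0.006,0,1,0,0,-0.01,0,1,0,0,-0.01,0,1,0,0,-0.01,0,1,0,0,-0.02,0,1,0,0,-0.03,0,0.66,0,0,-0.02,0,0.66,0.04,0,0,0,0.66,0.05,0,0,0,0.66,0.05,0,0,0,0.66,0,0,0,0,0.66,0,0,0,0])

```text
time_s: 5.98
eef_pos: [0.4705, 0.1256, 0.2137]
ee_rot: [2.22, 2.223, -0.0]
ft_force: [-0.1, 0.3, 0.0]
grip_width: 0.03
grasp_force: 0.0
```

```bash
python3 - <<'E'
from h import *
t=arm.camera("top");s=arm.camera("side")
save(t,"t2.png",(190,90,350,270),3);save(s,"s2.png",(150,100,350,300),3)
o=arm.get_obs();print(o["eef_pos"],o["grip_width"])
for c,n in((t,"t"),(s,"s")):
    print(n,proj(c,(.624,-.013,.024)),proj(c,(.767,-.127,0)),proj(c,(.732,-.127,0.1)))
E
```

```text
[0.47063064 0.12484429 0.21370223] 0.029883744765741717
t (np.float64(257.74749744431733), np.float64(175.64392322488402)) (np.float64(295.04407621667417), np.float64(130.4308467095176)) (np.float64(298.91310891860354), np.float64(134.12703121515648))
s (np.float64(225.3283082036457), np.float64(211.2727086290984)) (np.float64(196.176021583713), np.float64(177.82364943416124)) (np.float64(203.75473831788796), np.float64(155.44493886997643))
```

View pics/t2.png

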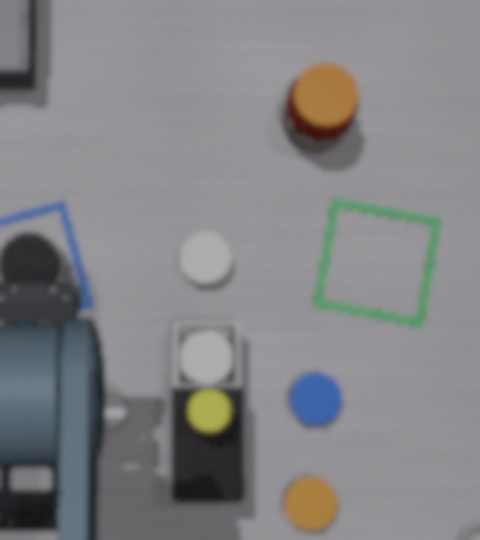

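View pics/s2.png

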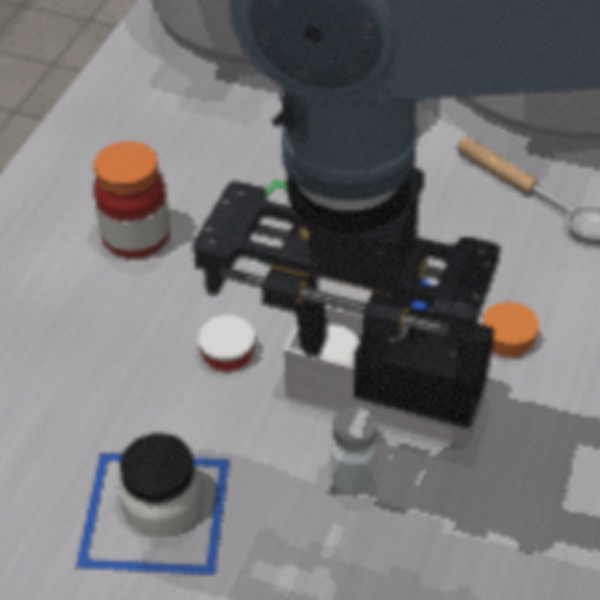

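The top crop shows the single pot standing upright at (206,258), i.e. about (0.623, -0.014), with the plunger back up. The next pot has dropped inside the magazine, and nothing else has moved. Next I'll go behind the pot (+y side) with the fingers as a 30 mm cradle.

Emit:
jog_arm(increments=[0.66,-0.022,0.049,0,0,0.66,-0.022,0.049,0,0,0.66,-0.021,0.05,0,0,0.66,0,0,0,0,0.66,0,0,0.04,0,0.66,0,0,0.04,0,0.66,0,0,0.04,0,0.66,0,0,0.03,0,0.66,0,0,0,0])

```text
time_s: 7.2
eef_pos: [0.6155, 0.0605, 0.0613]
ee_rot: [-2.219, -2.217, 0.006]
ft_force: [-0.1, 0.0, -0.6]
grip_width: 0.0299
grasp_force: 0.0
```

```bash
python3 - <<'E'
from h import *
t=arm.camera("top")
print("green",[onz(t,u/3+190,v/3+90,0)[:2].round(4) for u,v in((334,203),(438,220),(420,323),(317,304),(377.5,262.5))],"pot",onz(t,206/3+190,258/3+90,.024).round(4))
E
```

```text
green [array([ 0.683 , -0.1455]), array([ 0.6661, -0.2504]), array([ 0.5617, -0.2306]), array([ 0.5803, -0.1276]), array([ 0.6226, -0.1888])] pot [ 0.6229 -0.0157  0.024 ]
```

Emit:
jog_arm(increments=[0.66,0,0.004,0.02,0,0.66,0,0,0.018,0,0.66,0,0,0.009,0,0.66,0,0,0,0,0.66,0,0,0,0])

```text
time_s: 7.88
eef_pos: [0.6228, 0.061, 0.017]
ee_rot: [2.221, 2.222, 0.001]
ft_force: [-1.1, 0.0, 0.1]
grip_width: 0.0296
grasp_force: 0.0
```

Emit:
jog_arm(increments=[0.66,-0.01,-0.001,0.002,0,0.66,-0.01,-0.001,0.001,0,0.66,-0.008,0,0,0,0.66,-0.006,0,0,0,0.66,-0.005,0,0,0,0.66,-0.004,0,0,0,0.66,-0.004,0,0,0,0.66,-0.004,0,0,0,0.66,-0.005,0,0,0,0.66,-0.005,0,0,0,0.66,-0.005,0,0,0,0.66,-0.005,0,0,0])

```text
time_s: 9.38
eef_pos: [0.6205, -0.0104, 0.0137]
ee_rot: [-2.221, -2.222, 0.0]
ft_force: [-0.2, 0.5, -0.4]
grip_width: 0.03
grasp_force: 0.1
```

Emit:
jog_arm(increments=[0.66,-0.005,0,0,0,0.66,-0.005,0,0,0,0.66,-0.005,0,0,0,0.66,-0.005,0,0,0,0.66,-0.005,0,0,0,0.66,-0.005,0,0,0,0.66,-0.005,0,0,0,0.66,-0.005,0,0,0,0.66,-0.005,0,0,0,0.66,-0.005,0,0,0,0.66,-0.004,0,0,0,0.66,-0.003,0,0,0])

```text
time_s: 10.88
eef_pos: [0.6206, -0.0673, 0.0137]
ee_rot: [-2.221, -2.222, -0.0]
ft_force: [-0.4, -0.5, 0.5]
grip_width: 0.0298
grasp_force: 0.1
```

```bash
python3 - <<'E'
from h import *
t=arm.camera("side")
save(t,"s3.png",(150,90,350,290),3)
E
```

```text
(no output)
```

View pics/s3.png

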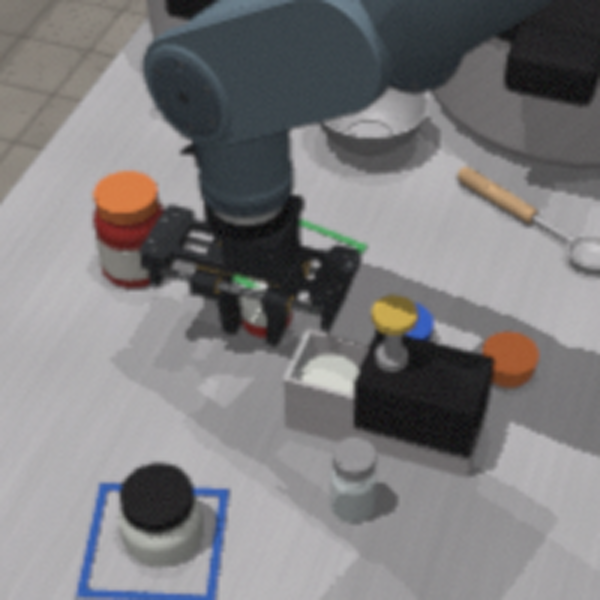

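The pot is upright between the two fingertips at about (262,315) in the crop, the plunger is up, and the jar is clear. I'll continue the push.

Emit:
jog_arm(increments=[0.66,-0.004,-0.001,0,0,0.66,-0.005,-0.001,0,0,0.66,-0.005,-0.001,0,0,0.66,-0.005,0,0,0,0.66,-0.005,0,0,0,0.66,-0.005,0,0,0,0.66,-0.005,0,0,0,0.66,-0.005,0,0,0,0.66,-0.005,0,0,0,0.66,-0.005,0,0,0,0.66,-0.005,0,0,0,0.66,-0.005,0,0,0])

```text
time_s: 12.42
eef_pos: [0.6176, -0.1264, 0.0137]
ee_rot: [-2.221, -2.222, 0.0]
ft_force: [0.0, 0.2, 0.2]
grip_width: 0.0299
grasp_force: 0.2
```

Emit:
jog_arm(increments=[0.66,-0.005,0,0,0,0.66,-0.005,0,0,0,0.66,-0.005,0,0,0,0.66,-0.005,0,0,0,0.66,-0.004,0,0,0,0.66,-0.003,0,0,0,0.66,-0.002,0,0,0,0.66,-0.001,0,0,0,0.66,0,0,0,0,0.66,0.004,0,0,0,0.66,0.01,0,0,0,0.66,0.015,0,0,0])

```text
time_s: 13.92
eef_pos: [0.6175, -0.1262, 0.0137]
ee_rot: [-2.221, -2.222, -0.0]
ft_force: [0.3, -0.3, 0.5]
grip_width: 0.0304
grasp_force: 0.0
```

Emit:
jog_arm(increments=[0.66,0.01,0,-0.01,0,0.66,0,0,-0.04,0,0.66,0,0,-0.05,0,0.66,0,0,-0.05,0,0.66,0,-0.05,0,0,0.66,0,-0.05,0,0,0.66,0,-0.05,0,0,0.66,0.03,-0.04,0,0,0.66,0,0,0,0,0.66,0,0,0,0])

```text
time_s: 15.18
eef_pos: [0.4287, -0.0874, 0.1648]
ee_rot: [2.218, 2.221, 0.001]
ft_force: [1.1, -0.0, 0.7]
grip_width: 0.0298
grasp_force: 0.0
```

```bash
python3 - <<'E'
from h import *
t=arm.camera("top");s=arm.camera("side")
save(t,"t4.png",(190,90,350,270),3);save(s,"s4.png",None,1.5)
o=arm.get_obs();print(o["time_s"],o["eef_pos"],o["ft_force"])
E
```

```text
15.275 [ 0.42893795 -0.08774966  0.16449698] [ 0.68756116 -0.50414399 -0.14090899]
```

View pics/t4.png

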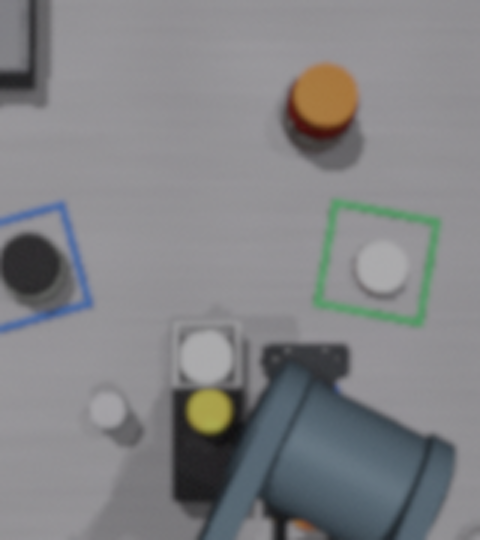

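View pics/s4.png

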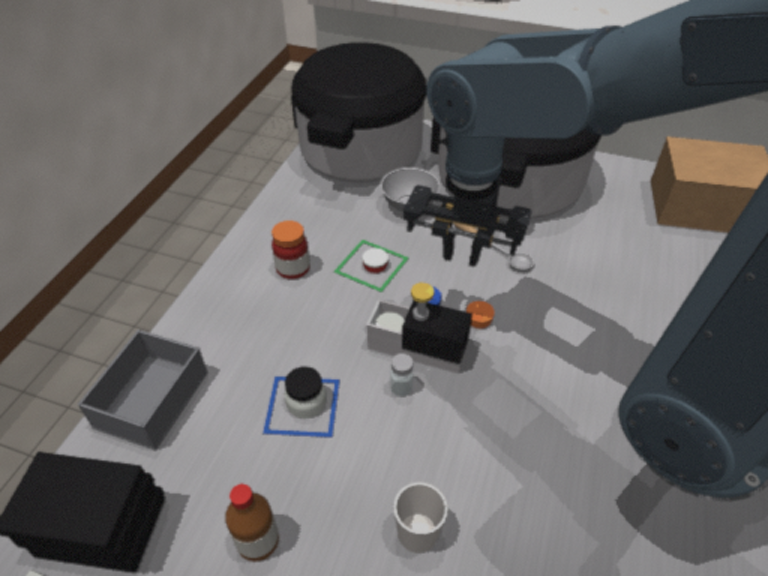

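The top crop shows the pot upright at (382,267), well inside the green square (centre about (377,262)). The plunger is up, one pot is still visible in the magazine, nothing else has moved, and the arm is clear.

```bash
python3 -c "
from bench import arm
print(arm.sign_off())"
```

```text
the job is handed in; nothing more can be done
None
```

I pressed the plunger fully once and let it back up; the one pot that came out now stands upright inside the green square with nothing else visibly disturbed, and the job was handed in at about 15 s (no verdict was returned).

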